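Find the loose gearbox bolt and hold its bracket open

TASK

One of the three bolts on the blue gearbox is loose: with all the yellow brackets still shut, tap the bolts gently from above until you find the one that sinks, and push it right down. Then take that bolt's yellow bracket by its black bar, lift it well open (more than 45 degrees) and finish still holding it open in the gripper. Keep the other two brackets shut and leave the tools and containers around them where they stand.

Things in the scene. Friction and masses are not known exactly. Their poses are not given: they have to be found in the camera images.
- gearbox: blue finned gearbox casting fixed to the bench, 130 x 360 x 60 mm (flange at its foot 154 mm wide), flat deck 60 mm above the bench. Origin: centre of its underside; +x points across it from the bracket hinges towards the bracket bars, +y along it from bolt c to bolt a, z up. Three bolts stand in a row on the deck at y = +120, 0, -120 mm
- bolt_a (a joint): how far the bolt at the +y end of the gearbox has sunk, m: 0 at the start. The one loose bolt sinks 7 mm when pressed down (about 3 N) and stays down; a tight bolt stops within about 1 mm. All three look alike, and which is loose changes from run to run
- bolt_a_top (a point): centre of the flat top of that steel hex bolt head (27 mm across, on a 29 mm washer), 92 mm above the bench, clear of everything above it; it stands inside the open window of its bracket
- bracket_a (a joint): opening angle of that bolt's bracket, rad: 0 shut (lying on the deck), 1.35 fully open. A light spring and its weight (about 2 N at the bar) close it again when let go
- bracket_a_bar (a point): middle of the black round grip bar of that yellow bracket: bar 10 mm thick, along the gearbox's y, free length 56 mm between two uprights 8 mm thick; shut, it is 50 mm in the gearbox's +x from the bolt, 106 mm above the bench, and 30 mm clear above the bracket's front strip. It is fixed to the bracket and turns with it
- bracket_a_hinge (a point): middle of that bracket's hinge axis, which runs along the gearbox's y, 40 mm in the gearbox's -x from the bolt and 68 mm above the bench. The bracket is a flat rectangular frame, 72 mm wide, that swings up from here; shut, the bar is 90 mm in the gearbox's +x and 38 mm above this axis, so it moves up and towards the gearbox's -x as it opens
- bolt_b (a joint): how far the bolt at the middle of the gearbox has sunk, m: 0 at the start. The one loose bolt sinks 7 mm when pressed down (about 3 N) and stays down; a tight bolt stops within about 1 mm. All three look alike, and which is loose changes from run to run
- bolt_b_top (a point): centre of the flat top of that steel hex bolt head (27 mm across, on a 29 mm washer), 92 mm above the bench, clear of everything above it; it stands inside the open window of its bracket
- bracket_b (a joint): opening angle of that bolt's bracket, rad: 0 shut (lying on the deck), 1.35 fully open. A light spring and its weight (about 2 N at the bar) close it again when let go
- bracket_b_bar (a point): middle of the black round grip bar of that yellow bracket: bar 10 mm thick, along the gearbox's y, free length 56 mm between two uprights 8 mm thick; shut, it is 50 mm in the gearbox's +x from the bolt, 106 mm above the bench, and 30 mm clear above the bracket's front strip. It is fixed to the bracket and turns with it
- bracket_b_hinge (a point): middle of that bracket's hinge axis, which runs along the gearbox's y, 40 mm in the gearbox's -x from the bolt and 68 mm above the bench. The bracket is a flat rectangular frame, 72 mm wide, that swings up from here; shut, the bar is 90 mm in the gearbox's +x and 38 mm above this axis, so it moves up and towards the gearbox's -x as it opens
- bolt_c (a joint): how far the bolt at the -y end of the gearbox has sunk, m: 0 at the start. The one loose bolt sinks 7 mm when pressed down (about 3 N) and stays down; a tight bolt stops within about 1 mm. All three look alike, and which is loose changes from run to run
- bolt_c_top (a point): centre of the flat top of that steel hex bolt head (27 mm across, on a 29 mm washer), 92 mm above the bench, clear of everything above it; it stands inside the open window of its bracket
- bracket_c (a joint): opening angle of that bolt's bracket, rad: 0 shut (lying on the deck), 1.35 fully open. A light spring and its weight (about 2 N at the bar) close it again when let go
- bracket_c_bar (a point): middle of the black round grip bar of that yellow bracket: bar 10 mm thick, along the gearbox's y, free length 56 mm between two uprights 8 mm thick; shut, it is 50 mm in the gearbox's +x from the bolt, 106 mm above the bench, and 30 mm clear above the bracket's front strip. It is fixed to the bracket and turns with it
- bracket_c_hinge (a point): middle of that bracket's hinge axis, which runs along the gearbox's y, 40 mm in the gearbox's -x from the bolt and 68 mm above the bench. The bracket is a flat rectangular frame, 72 mm wide, that swings up from here; shut, the bar is 90 mm in the gearbox's +x and 38 mm above this axis, so it moves up and towards the gearbox's -x as it opens
- can_mid (a point): centre of an upright grey spray can with a green band and white nozzle, 52 mm thick, 165 mm tall, beside the +y end of the gearbox (bystander)
- jar_mid (a point): centre of an amber jar, 64 mm thick, 90 mm tall, beside the -y end of the gearbox (bystander)
- socket1_mid (a point): centre of a steel socket, 20 mm thick, 26 mm tall, standing on the gearbox deck between brackets a and b (bystander)
- socket2_mid (a point): centre of a steel socket, 20 mm thick, 26 mm tall, standing on the deck between brackets b and c (bystander)
- hammer: hammer lying on the bench behind the gearbox, 270 mm long (bystander)
- screwdriver: orange screwdriver lying behind the gearbox, 200 mm long (bystander)
- plug: red round plastic plug, 68 mm wide, 50 mm tall, behind the gearbox; origin under its centre (bystander)

How it is judged:
On the way:
1. the loose bolt is found: it has been pressed down while all brackets are shut (value of joint any of bolt_a, bolt_b, bolt_c above 0.0045 m and value of joint each of bracket_a, bracket_b, bracket_c below 0.1 rad), for 0.1 s.
At the end, for the whole second after the job is handed in: the loose bolt is down (more than 4.5 mm), its bracket is held by the fingers (contact over 0.5 N) more than 0.7 rad (40 degrees) open, and the other two brackets are shut (under 0.1 rad) (((value of joint bolt_a above 0.0045 m and value of joint bracket_a above 0.7 rad and contact force between the fingers and bracket_a above 0.5 N and value of joint each of bracket_b, bracket_c below 0.1 rad) or (value of joint bolt_b above 0.0045 m and value of joint bracket_b above 0.7 rad and contact force between the fingers and bracket_b above 0.5 N and value of joint each of bracket_a, bracket_c below 0.1 rad) or (value of joint bolt_c above 0.0045 m and value of joint bracket_c above 0.7 rad and contact force between the fingers and bracket_c above 0.5 N and value of joint each of bracket_a, bracket_b below 0.1 rad))); the arm keeps its last pose, push and grip.
It fails at once if a bracket was lifted although its bolt had not been found loose ((value of joint bracket_a above 0.3 rad and value of joint bolt_a below 0.0045 m) or (value of joint bracket_b above 0.3 rad and value of joint bolt_b below 0.0045 m) or (value of joint bracket_c above 0.3 rad and value of joint bolt_c below 0.0045 m)).
It fails at once if a bolt was struck hard (over 60 N) (contact force between any of the fingers, the arm and bolt_a above 60 N or contact force between any of the fingers, the arm and bolt_b above 60 N or contact force between any of the fingers, the arm and bolt_c above 60 N).
It fails at once if a tool or container nearby was moved more than 30 mm (distance of any of can_mid, jar_mid, socket1_mid, socket2_mid, hammer, screwdriver, plug from where it was at the start of the episode above 0.03 m).
It also fails if it takes over 51 s, if anything falls off the work surface, if the arm or the gripper's body presses on something with over 40 N, if the wrist force passes 120 N, or if a joint passes its speed limit or range.

ROBOT

A 7-joint arm with a two-finger parallel gripper is mounted at the origin on the work surface. World frame = base frame: x ahead of the robot, y to its left, z up, the work surface at z = 0. Lengths are in m, angles in rad, forces in N, time in s.
With the tool pointing down it reaches from about 0.425 to 0.875 m from the base axis. Payload 4.7 kg.
Tool frame: the origin (TCP) lies on the centre line of the jaws, within the pads' length; the fingertips stand ahead of it and the grasp point (between the pads) lies 2 mm behind it (nose_length is the z of the fingertips in the tool frame, in m); z points along the fingers, y is the line along which they close (so a half turn about z gives the same grasp; the last joint's range is limited). The gripper opens to 87 mm and grips with 3 to 60 N. Pads are 19 mm wide; open, the fingers measure 117 mm over their backs; the gripper's body (75 mm by 190 mm) begins 51 mm behind the grasp point.
Start: joints at [-1.326, 0.321, -0.07, 1.45, 0.023, 1.371, -0.057], TCP at [0.149, 0.633, 0.21] pointing down, gripper open.
Joint ranges: [-2.86, 2.86], [-0.3, 2.09], [-1.38, 1.24], [0.06, 2.45], [-1.56, 4.7], [0.09, 2.05], [-2.69, 2.69]. Speed limits (rad/s): [2.57, 2.57, 3.14, 3.14, 3.14, 3.14, 3.14].

INTERFACE

Orientations are given as a rotation vector (axis times angle).
In Python, from bench import * gives the robot as it stands.
- The arm moves only by the tool send_rows, never from a script. Its arguments are lists of equal length, an entry for each row: "xyz": the shift along the tool's x, y, z in mm, a list of three; "dr": the turn, a rotation vector about the tool's x, y, z in rad, a list of three. A call has exactly 10 rows; each row is the pose to reach, as a shift and turn from the pose commanded when the call began, along the tool's axes at that moment; what a row does not reach only later rows make up. A row lasts 1/12 s, in which the tool goes at most 41.7 mm and 7.16 degrees, less where a joint would pass 70% of its speed; a pose out of reach is approached as far as the arm can. A call with a gripper value outside its range is refused whole. "jaw" is the finger opening in mm, from 0 to 87, set as the call begins (left out, the last holds). The fingers move at their own pace and stop on an object; "grip_force" is the grip in N (left out, the last holds). Time passes only in rows, so rows that repeat a pose let the fingers close, or fill a call up. It gives the time, the measured TCP pose, the force, the opening and the grip force at its end, in the units of the state.
- get_state(): the state, without advancing time (a new reading comes with each control period).
- get_image(name): name is "scene" or "top" or "wrist"; returns the picture (420x560x3 uint8, red, green, blue); there is no depth.
- calibration(name): a dict with "vfov" (degrees; the focal length in pixels is half the picture's height over the tangent of half this angle, whatever the lens; pixels are square), "cx", "cy" (the principal point, pixels), "rvec" (rotation vector, rad) and "tvec" (3), from world to camera coordinates, as OpenCV has them; the wrist camera has in their place "hand_eye" (4x4, takes a point from camera to tool coordinates, whose origin is the TCP and whose axes are the flange's). Camera axes: x right, y down, z forward; pixel columns grow to the right and rows downward; lengths in m; the calibration is good to about 2 mm. A picture is of the moment at which its call begins: read the wrist's pose just before it. calibration takes no time and is no camera call.
- close_job(): hands the job in; it is judged then, once.
The state is a dict: "time": time; "joint_positions": joint angles; "qd": joint speeds; "joint_torque": joint torques, N m; "position": TCP position; "tool_rot": TCP orientation; "ft_force": force on the tool from outside, world axes, zero at the start; "torque": the same for the moment, N m; "grip_width": opening from 0.0 (shut) to 1.0 (fully open); "grip_force": force on a finger pad.
Only numpy, scipy, OpenCV 4.12 (cv2) and the standard library are available. Lean on these libraries where they do the work, as an engineer would, in place of code of your own. Each camera call takes 0.05 s, during which the arm holds its last target. There are 200 camera calls.

## Working session

There is one attempt and no reset: what is moved stays moved. The work goes in short steps, Python scripts to look and compute and a tool call to move; the robot and the scene stay as the last step left them, time stands still between calls to the robot, and variables do not carry over. Pictures are saved under pics/ and viewed, at most 10 in all, crops included, and the job is handed in when it is done.

Besides the shell and the picture viewer there is one more tool, called after "Request:" in YAML: its name, and indented under it one key for each argument. send_rows: Moves the arm, as the interface text tells. Its arguments: {"type":"object","properties":{"xyz":{"type":"array"},"dr":{"type":"array"},"jaw":{"type":"number"},"grip_force":{"type":"number"}},"required":["xyz","dr"]}

```bash
mkdir -p pics; ls
python3 - <<'E'
from bench import *
import cv2
s=get_state(); print({k:s[k] for k in s})
for n in("scene","top","wrist"):
    print(n,calibration(n)); cv2.imwrite(f"pics/{n}0.png",get_image(n)[:,:,::-1])
E
```

```text
pics
{'time': 0.0, 'joint_positions': array([-1.32593571,  0.32183042, -0.07010773,  1.45165634,  0.02260053,
        1.37079103, -0.05693733]), 'qd': array([ 0.00074441,  0.00115632,  0.00120497, -0.00016383,  0.00047329,
        0.00053765,  0.00039045]), 'joint_torque': array([-3.56591645e-04, -4.91266072e+01, -4.04022820e-01, -3.12536967e+01,
       -6.38732314e-02,  4.33907867e-02,  1.69855557e-04]), 'position': array([0.1485725 , 0.63220864, 0.20886626]), 'tool_rot': array([-3.61636240e-01, -3.12057815e+00,  2.97388431e-03]), 'ft_force': array([-0.27747884, -0.21759282, -1.25073532]), 'torque': array([-0.00963453, -0.01104684,  0.04743689]), 'grip_force': 0.0, 'grip_width': 0.997749845950995}
scene {'vfov': 42.36762028903664, 'cx': 270.47852398069773, 'cy': 212.73475334095133, 'rvec': array([ 2.31875782,  0.77485566, -0.2793123 ]), 'tvec': array([-0.50332658, -0.22043791,  1.31165052])}
top {'vfov': 44.53006756545849, 'cx': 279.33472715723343, 'cy': 211.8483094958983, 'rvec': array([ 2.1410714 , -2.11471871,  0.22450274]), 'tvec': array([0.00726087, 0.59990804, 1.05165039])}
wrist {'vfov': 58.246902941882226, 'cx': 281.3705023405295, 'cy': 213.61508107191705, 'hand_eye': array([[ 4.23639561e-04, -9.53337411e-01, -3.01906611e-01,
         8.29974392e-02],
       [ 9.99999884e-01,  3.34075173e-04,  3.48296947e-04,
        -8.73455787e-04],
       [-2.31185006e-04, -3.01906724e-01,  9.53337441e-01,
        -1.74779579e-01],
       [ 0.00000000e+00,  0.00000000e+00,  0.00000000e+00,
         1.00000000e+00]])}
```

View pics/scene0.png

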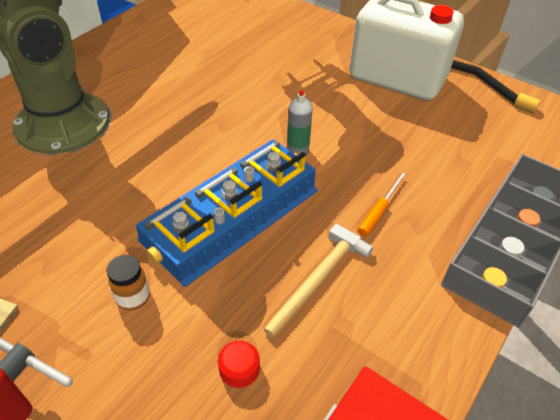

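View pics/top0.png

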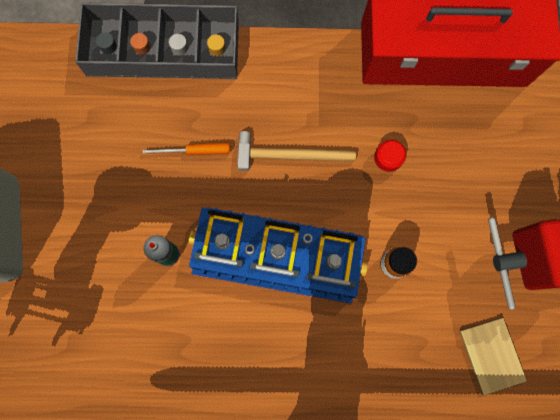

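The top view shows the gearbox at about (190–370, 205–300), with bolts near (222,240), (278,251) and (334,261). The can is on the left, the jar on the right, and the hammer, screwdriver and plug are above. In the scene view the black bars lie on the side facing the hammer. I'll enlarge both to read pixels.

Run:
```python
import cv2
a=cv2.imread("pics/top0.png")[195:310,180:375]; cv2.imwrite("pics/topc.png",cv2.resize(a,None,fx=4,fy=4,interpolation=2))
a=cv2.imread("pics/scene0.png")[135:285,130:325]; cv2.imwrite("pics/scenec.png",cv2.resize(a,None,fx=4,fy=4,interpolation=2))
```

```text
(no output)
```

View pics/topc.png

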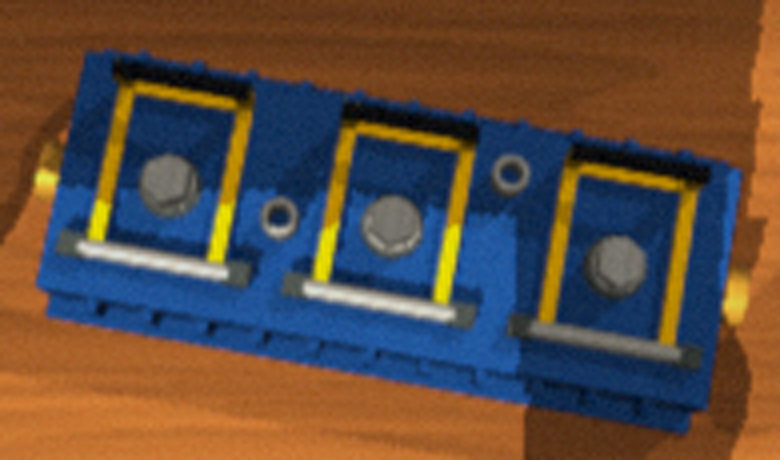

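View pics/scenec.png

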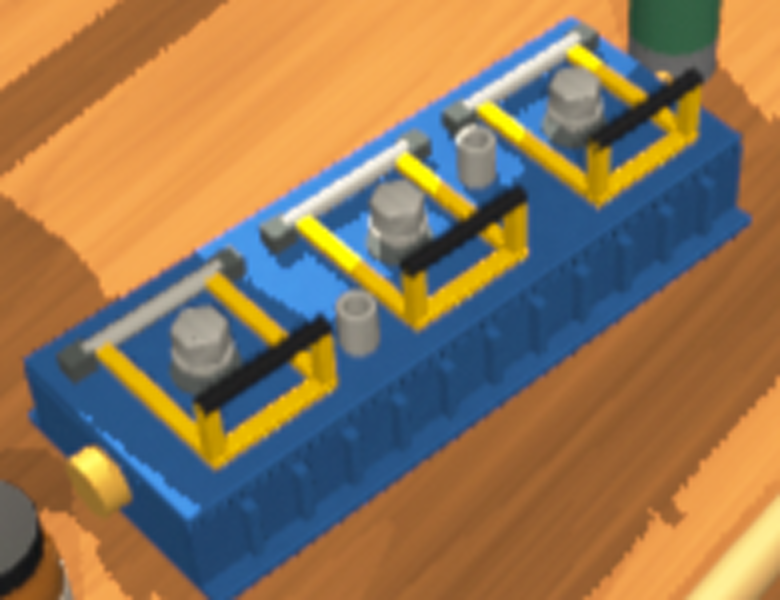

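In the top crop the bolt tops are at (168,182), (391,222) and (615,263), with bar middles at (183,82), (411,121) and (640,164). In the scene crop the bolt tops are at (576,88), (399,197) and (201,326), with bar middles at (648,110), (465,230) and (264,364). In both, the jar end is c. I'll triangulate from these.

```bash
cat > h.py <<'E'
from bench import *
import numpy as np, cv2
from scipy.spatial.transform import Rotation as R
def P(n):
    c=calibration(n); f=210/np.tan(np.radians(c["vfov"]/2))
    return np.array([[f,0,c["cx"]],[0,f,c["cy"]],[0,0,1]])@np.c_[cv2.Rodrigues(c["rvec"])[0],c["tvec"]]
def totool(p,s):   # mm, tool axes
    return R.from_rotvec(s["tool_rot"]).inv().apply(np.asarray(p)-s["position"])*1000
E
python3 - <<'E'
from h import *
np.set_printoptions(precision=4,suppress=True)
T=np.array([(168,182),(391,222),(615,263),(183,82),(411,121),(640,164)])/4+[180,195]-.4
S=np.array([(576,88),(399,197),(201,326),(648,110),(465,230),(264,364)])/4+[130,135]-.4
X=cv2.triangulatePoints(P("top"),P("scene"),T.T,S.T); X=(X[:3]/X[3]).T
print(X)
for n,o in(("top",T),("scene",S)):
    q=(P(n)@np.c_[X,np.ones(6)].T); print((q[:2]/q[2]).T-o)
d=X[0]-X[2]; a=np.arctan2(d[1],d[0]); print("y dir deg",np.degrees(a),np.linalg.norm(d))
s=get_state(); print(R.from_rotvec(s["tool_rot"]).as_matrix()); print(totool(X,s))
import bench; print([k for k in dir(bench) if 'nose' in k], getattr(bench,'nose_length',None))
E
```

```text
[[ 0.5334  0.1353  0.0858]
 [ 0.5132  0.0187  0.089 ]
 [ 0.4928 -0.0984  0.0871]
 [ 0.583   0.1276  0.1048]
 [ 0.5631  0.0089  0.1061]
 [ 0.5425 -0.1089  0.1057]]
[[-0.3054 -0.3254]
 [-0.1216 -0.1177]
 [ 0.3138  0.2728]
 [-0.3678 -0.4048]
 [ 0.0439  0.0437]
 [-0.0001 -0.0001]]
[[-0.3969  0.0833]
 [-0.1586  0.0278]
 [ 0.4117 -0.0572]
 [-0.4981  0.1104]
 [ 0.0598 -0.0112]
 [-0.0002  0.    ]]
y dir deg 80.14047005962914 0.23727498658945745
[[-0.9735  0.2287 -0.0002]
 [ 0.2287  0.9735 -0.0014]
 [-0.0001 -0.0015 -1.    ]]
[[-488.2022 -395.6526  123.9121]
 [-495.1889 -513.8035  120.9388]
 [-502.1134 -632.5176  122.9867]
 [-538.3098 -391.8662  104.9728]
 [-546.0457 -511.9612  103.8265]
 [-552.9167 -631.3212  104.4489]]
['nose_length'] 0.017
```

Request:
send_rows:
  xyz:
    - [-31, -25, 0]
    - [-62, -50, 0]
    - [-93, -75, 0]
    - [-124, -100, 0]
    - [-155, -125, 0]
    - [-186, -150, 0]
    - [-217, -175, 0]
    - [-248, -200, 0]
    - [-279, -225, 0]
    - [-310, -250, 0]
  dr:
    - [0, 0, 0.12]
    - [0, 0, 0.24]
    - [0, 0, 0.36]
    - [0, 0, 0.48]
    - [0, 0, 0.6]
    - [0, 0, 0.72]
    - [0, 0, 0.84]
    - [0, 0, 0.96]
    - [0, 0, 1.08]
    - [0, 0, 1.2]
  jaw: 0
  grip_force: 20

```text
time: 0.98
position: [0.394, 0.3167, 0.2099]
tool_rot: [-2.067, -2.365, -0.0]
ft_force: [0.7, 0.2, -0.1]
grip_width: 0.326
grip_force: 0.0
```

```bash
cat >> h.py <<'E'
B=np.array([.5134,.0182,.092]); gy=np.array([.1712,.9852,0]); gx=np.array([.9852,-.1712,0])
G=np.c_[gy,gx,[0,0,-1]]
bolts={k:B+.12*i*gy for k,i in zip("abc",(1,0,-1))}
def rep():
    s=get_state(); np.set_printoptions(precision=4,suppress=True)
    r=R.from_rotvec(s["tool_rot"]).inv()*R.from_matrix(G)
    print("t",s["time"],"pos",s["position"],"F",s["ft_force"],"q",s["joint_positions"],"w",s["grip_width"],s["grip_force"])
    print("turn",r.as_rotvec())
    for k in bolts: print(k,"tip->bolt top (tool mm)",totool(bolts[k],s)-[0,0,17])
E
python3 -c "from h import *; rep()"
```

```text
t 0.9833 pos [0.394  0.3167 0.2099] F [ 0.7286  0.2095 -0.146 ] q [-0.9948  0.0073  0.2678  1.812  -0.0023  1.3223 -0.5921] w 0.3262001079203363 0.0
turn [-0.     -0.0004  0.3063]
a tip->bolt top (tool mm) [-197.4219  114.5377  100.874 ]
b tip->bolt top (tool mm) [-311.8316   78.3522  100.832 ]
c tip->bolt top (tool mm) [-426.2413   42.1667  100.7899]
```

Request:
send_rows:
  xyz:
    - [-33, 19, 0]
    - [-66, 38, 0]
    - [-99, 57, 0]
    - [-132, 76, 0]
    - [-165, 95, 0]
    - [-197.5, 114.5, 0]
    - [-197.5, 114.5, 25]
    - [-197.5, 114.5, 50]
    - [-197.5, 114.5, 75]
    - [-197.5, 114.5, 75]
  dr:
    - [0, 0, 0.05]
    - [0, 0, 0.1]
    - [0, 0, 0.15]
    - [0, 0, 0.2]
    - [0, 0, 0.26]
    - [0, 0, 0.306]
    - [0, 0, 0.306]
    - [0, 0, 0.306]
    - [0, 0, 0.306]
    - [0, 0, 0.306]

```text
time: 1.82
position: [0.5306, 0.1376, 0.1299]
tool_rot: [-2.396, -2.027, 0.014]
ft_force: [-1.3, -0.6, -0.8]
grip_width: 0.004
grip_force: 0.0
```

Run:
```python
from h import *
rep()
a=get_image("wrist")[:,:,::-1]; cv2.imwrite("pics/w1.png",a)
```

```text
t 1.8167 pos [0.5306 0.1376 0.1299] F [-1.3466 -0.5786 -0.7999] q [-0.7452  0.1751  0.491   1.8176 -0.0875  1.1798 -0.3929] w 0.0035285969559685037 0.0
turn [-0.0078  0.0051  0.0055]
a tip->bolt top (tool mm) [-0.3888  3.8014 20.8433]
b tip->bolt top (tool mm) [-120.3811    3.1389   21.4553]
c tip->bolt top (tool mm) [-240.3734    2.4764   22.0673]
```

View pics/w1.png

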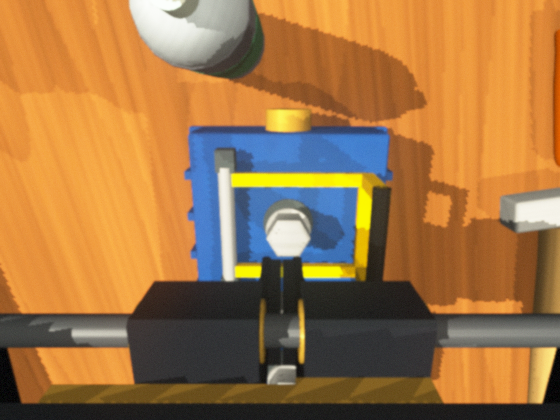

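The wrist view shows the bolt-a head around (289,235), just ahead of the closed fingertips at about (283,262). I'll check this against the projected bolt position and how well the arm has settled.

```bash
cat >> h.py <<'E'
def wproj(p,s):
    c=calibration("wrist"); f=210/np.tan(np.radians(c["vfov"]/2))
    q=np.linalg.inv(c["hand_eye"])@np.r_[totool(p,s)/1000,1]
    return f*q[:2]/q[2]+[c["cx"],c["cy"]]
E
python3 - <<'E'
from h import *
rep(); s=get_state()
for k in bolts: print(k,wproj(bolts[k],s),wproj(bolts[k]+.05*gx+[0,0,.014],s))
print(wproj(s["position"]+R.from_rotvec(s["tool_rot"]).apply([0,0,.017]),s))
E
```

```text
t 1.8667 pos [0.532  0.1382 0.1325] F [ 0.7482 -0.0103  0.3984] q [-0.7457  0.1732  0.4912  1.814  -0.0869  1.1818 -0.3933] w 0.0051977782232318125 0.0
turn [-0.005   0.0033  0.0059]
a tip->bolt top (tool mm) [-1.3079  2.407  23.4904]
b tip->bolt top (tool mm) [-121.3008    1.6945   23.8894]
c tip->bolt top (tool mm) [-241.2937    0.9819   24.2883]
a [284.6546 238.1126] [371.5691 247.6882]
b [283.1275 396.0677] [357.4334 412.6477]
c [281.968  515.9895] [346.8592 536.0445]
[280.6596 251.3868]
```

Request:
send_rows:
  xyz:
    - [-1, 1.5, 6]
    - [-1, 1.5, 12]
    - [-1, 1.5, 17]
    - [-1, 1.5, 19]
    - [-1, 1.5, 20]
    - [-1, 1.5, 21]
    - [-1, 1.5, 22]
    - [-1, 1.5, 23]
    - [-1, 1.5, 24]
    - [-1, 1.5, 24]
  dr:
    - [0, 0, 0]
    - [0, 0, 0]
    - [0, 0, 0]
    - [0, 0, 0]
    - [0, 0, 0]
    - [0, 0, 0]
    - [0, 0, 0]
    - [0, 0, 0]
    - [0, 0, 0]
    - [0, 0, 0]

```text
time: 2.7
position: [0.5355, 0.1377, 0.1109]
tool_rot: [-2.398, -2.03, 0.0]
ft_force: [0.1, 0.4, 0.0]
grip_width: -0.0
grip_force: 0.0
```

```bash
python3 -c "from h import *; rep()"
```

```text
t 2.7 pos [0.5355 0.1377 0.1109] F [0.0936 0.3992 0.0152] q [-0.7383  0.1973  0.4906  1.835  -0.1022  1.1341 -0.3785] w -0.0003846479088173561 0.0
turn [-0.0001 -0.      0.006 ]
a tip->bolt top (tool mm) [-1.5198 -1.3355  1.8577]
b tip->bolt top (tool mm) [-121.5133   -2.0598    1.8521]
c tip->bolt top (tool mm) [-241.5068   -2.7842    1.8466]
```

Continue slowly downwards.

Request:
send_rows:
  xyz:
    - [-1, -0.5, 0.5]
    - [-1, -0.5, 1]
    - [-1, -0.5, 1.5]
    - [-1, -0.5, 2]
    - [-1, -0.5, 2.5]
    - [-1, -0.5, 3]
    - [-1, -0.5, 3.5]
    - [-1, -0.5, 4]
    - [-1, -0.5, 4.5]
    - [-1, -0.5, 4.5]
  dr:
    - [0, 0, 0]
    - [0, 0, 0]
    - [0, 0, 0]
    - [0, 0, 0]
    - [0, 0, 0]
    - [0, 0, 0]
    - [0, 0, 0]
    - [0, 0, 0]
    - [0, 0, 0]
    - [0, 0, 0]

```text
time: 3.53
position: [0.5348, 0.1368, 0.1063]
tool_rot: [-2.398, -2.03, 0.0]
ft_force: [0.4, 0.4, -0.3]
grip_width: 0.002
grip_force: 0.0
```

```bash
python3 -c "from h import *; rep()"
```

```text
t 3.5333 pos [0.5348 0.1368 0.1063] F [ 0.41    0.4442 -0.3343] q [-0.7369  0.2003  0.4905  1.8417 -0.1041  1.125  -0.3757] w 0.002256438248930193 0.0
turn [-0.0002  0.0001  0.0061]
a tip->bolt top (tool mm) [-0.4824 -0.8187 -2.6626]
b tip->bolt top (tool mm) [-120.4759   -1.5495   -2.6551]
c tip->bolt top (tool mm) [-240.4694   -2.2803   -2.6475]
```

Request:
send_rows:
  xyz:
    - [0, 0, 0.5]
    - [0, 0, 1]
    - [0, 0, 1.5]
    - [0, 0, 2]
    - [0, 0, 2.5]
    - [0, 0, 3]
    - [0, 0, 3.5]
    - [0, 0, 4]
    - [0, 0, 4]
    - [0, 0, 4]
  dr:
    - [0, 0, 0]
    - [0, 0, 0]
    - [0, 0, 0]
    - [0, 0, 0]
    - [0, 0, 0]
    - [0, 0, 0]
    - [0, 0, 0]
    - [0, 0, 0]
    - [0, 0, 0]
    - [0, 0, 0]

```text
time: 4.37
position: [0.5349, 0.1368, 0.1025]
tool_rot: [-2.398, -2.03, -0.0]
ft_force: [0.3, 0.9, -0.5]
grip_width: 0.006
grip_force: 0.0
```

Run:
```python
from h import *
rep()
a=get_image("wrist")[100:380,140:430,::-1]; cv2.imwrite("pics/w2.png",cv2.resize(a,None,fx=2,fy=2))
```

```text
t 4.3667 pos [0.5349 0.1368 0.1025] F [ 0.2549  0.8748 -0.4823] q [-0.7359  0.2044  0.4901  1.8456 -0.1066  1.1172 -0.3737] w 0.0057024815391636405 0.0
turn [ 0.     -0.0001  0.0061]
a tip->bolt top (tool mm) [-0.5215 -0.8995 -6.5305]
b tip->bolt top (tool mm) [-120.515    -1.6315   -6.5408]
c tip->bolt top (tool mm) [-240.5084   -2.3636   -6.551 ]
```

View pics/w2.png

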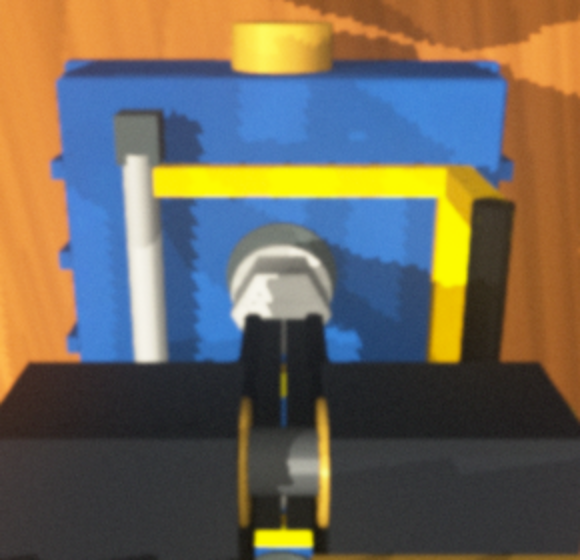

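The crop shows the fingertips, at about (283,320), overlapping the bolt-a head. They have dropped 6.5 mm below the nominal top with almost no force, so a may be sinking. I'll press a little further to find the stop.

Request:
send_rows:
  xyz:
    - [0, 0, 0.4]
    - [0, 0, 0.8]
    - [0, 0, 1.2]
    - [0, 0, 1.6]
    - [0, 0, 2]
    - [0, 0, 2]
    - [0, 0, 2]
    - [0, 0, 2]
    - [0, 0, 2]
    - [0, 0, 2]
  dr:
    - [0, 0, 0]
    - [0, 0, 0]
    - [0, 0, 0]
    - [0, 0, 0]
    - [0, 0, 0]
    - [0, 0, 0]
    - [0, 0, 0]
    - [0, 0, 0]
    - [0, 0, 0]
    - [0, 0, 0]

```text
time: 5.25
position: [0.5349, 0.1368, 0.1005]
tool_rot: [-2.398, -2.03, -0.0]
ft_force: [-0.0, -0.2, -0.2]
grip_width: 0.003
grip_force: 0.0
```

Run:
```python
from h import *
rep(); s=get_state()
for z in (.092,.085): p=bolts["a"].copy(); p[2]=z; print([(wproj(p+o*gy,s)-[140,100])*2 for o in(-.0135,0,.0135)])
```

```text
t 5.25 pos [0.5349 0.1368 0.1005] F [-0.0426 -0.1865 -0.1749] q [-0.7354  0.2066  0.4898  1.8476 -0.1078  1.1133 -0.3727] w 0.0028332559218913153 0.0
turn [ 0.0001 -0.0001  0.0061]
a tip->bolt top (tool mm) [-0.525  -0.913  -8.5063]
b tip->bolt top (tool mm) [-120.5185   -1.6423   -8.519 ]
c tip->bolt top (tool mm) [-240.512    -2.3717   -8.5318]
[array([277.5997, 363.1514]), array([277.8262, 317.3452]), array([278.0622, 269.6347])]
[array([277.7541, 351.2873]), array([277.9764, 306.7283]), array([278.2076, 260.3779])]
```

Request:
send_rows:
  xyz:
    - [0, 0, 0.4]
    - [0, 0, 0.8]
    - [0, 0, 1.2]
    - [0, 0, 1.6]
    - [0, 0, 2]
    - [0, 0, 2.4]
    - [0, 0, 2.7]
    - [0, 0, 3]
    - [0, 0, 3]
    - [0, 0, 3]
  dr:
    - [0, 0, 0]
    - [0, 0, 0]
    - [0, 0, 0]
    - [0, 0, 0]
    - [0, 0, 0]
    - [0, 0, 0]
    - [0, 0, 0]
    - [0, 0, 0]
    - [0, 0, 0]
    - [0, 0, 0]

```text
time: 6.08
position: [0.5349, 0.1367, 0.0974]
tool_rot: [-2.398, -2.03, 0.0]
ft_force: [-0.0, 0.5, 0.8]
grip_width: 0.006
grip_force: 0.0
```

Run:
```python
from h import *
rep()
a=get_image("scene")[115:215,230:330,::-1]; b=get_image("wrist")[180:280,230:330,::-1]
cv2.imwrite("pics/s3.png",np.hstack([cv2.resize(a,(400,400),interpolation=2),cv2.resize(b,(400,400),interpolation=2)]))
```

```text
t 6.0833 pos [0.5349 0.1367 0.0974] F [-0.007   0.4895  0.7712] q [-0.7346  0.21    0.4894  1.8506 -0.1098  1.1075 -0.3712] w 0.00600163365669741 0.0
turn [-0.    -0.     0.006]
a tip->bolt top (tool mm) [ -0.4702  -0.8869 -11.5527]
b tip->bolt top (tool mm) [-120.4637   -1.6112  -11.5528]
c tip->bolt top (tool mm) [-240.4573   -2.3354  -11.5529]
```

View pics/s3.png

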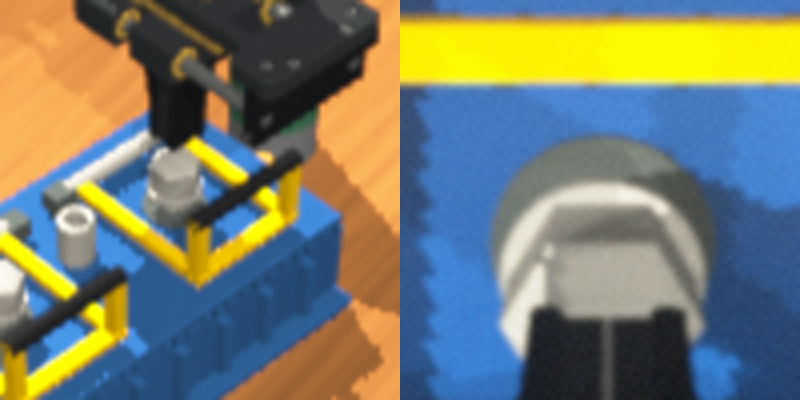

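In the scene crop on the left the fingertips end near (175,145), just above and behind the bolt top at (175,165). In the wrist crop on the right the hex top is around (605,265), with the fingers covering it from y≈310 down. I'll check where the tips should project.

Run:
```python
from h import *
s=get_state(); p=s["position"]; Rt=R.from_rotvec(s["tool_rot"])
def sc(x): q=P("scene")@np.r_[x,1]; return (q[:2]/q[2]-[230,115])*4
for z in(0.017,0.0):
  for x in(-.0095,.0095):
    for y in(-.01,.01):
      w=p+Rt.apply([x,y,z]); print(z,x,y,"scene",sc(w),"wrist",(wproj(w,s)-[230,180])*4)
for z in(.092,.085,.078): q=bolts["a"].copy(); q[2]=z; print(z,sc(q),(wproj(q,s)-[230,180])*4,(wproj(q+.0135*gy,s)-[230,180])*4)
```

```text
0.017 -0.0095 -0.01 scene [150.01805189 173.0353807 ] wrist [131.05151604 348.32561437]
0.017 -0.0095 0.01 scene [176.98393152 192.68050041] wrist [274.24704744 348.36417854]
0.017 0.0095 -0.01 scene [176.57629496 155.78176647] wrist [129.02970846 220.96917151]
0.017 0.0095 0.01 scene [203.55577266 175.12798745] wrist [276.22897182 221.01357601]
0.0 -0.0095 -0.01 scene [150.14918744 148.57051712] wrist [124.87982472 405.91368831]
0.0 -0.0095 0.01 scene [177.43225301 168.23542111] wrist [280.01663377 405.9531989 ]
0.0 0.0095 -0.01 scene [177.01261255 131.30950979] wrist [122.49690269 269.36267773]
0.0 0.0095 0.01 scene [204.30953458 150.6718201 ] wrist [282.34402253 269.40893253]
0.092 [175.11233619 157.14835211] [195.47904207 324.14606989] [195.95409531 227.50444343]
0.085 [174.93858431 167.21377438] [195.7907681  302.30097975] [196.25628517 208.44709717]
0.078 [174.76647358 177.18412533] [196.08270172 281.84289935] [196.53890948 190.62363612]
```

The visible fingertips sit higher than the model predicts in both views, so there is probably no contact yet. I'll keep descending gently and watch the force.

Request:
send_rows:
  xyz:
    - [0, 0, 0.7]
    - [0, 0, 1.4]
    - [0, 0, 2.1]
    - [0, 0, 2.8]
    - [0, 0, 3.5]
    - [0, 0, 4.2]
    - [0, 0, 5]
    - [0, 0, 5.5]
    - [0, 0, 6]
    - [0, 0, 6]
  dr:
    - [0, 0, 0]
    - [0, 0, 0]
    - [0, 0, 0]
    - [0, 0, 0]
    - [0, 0, 0]
    - [0, 0, 0]
    - [0, 0, 0]
    - [0, 0, 0]
    - [0, 0, 0]
    - [0, 0, 0]

```text
time: 7.02
position: [0.5349, 0.1367, 0.0914]
tool_rot: [-2.398, -2.03, 0.0]
ft_force: [-0.9, 0.3, 0.7]
grip_width: 0.005
grip_force: 0.0
```

```bash
python3 -c "from h import *; rep()"
```

```text
t 7.0167 pos [0.5349 0.1367 0.0914] F [-0.8818  0.3125  0.6716] q [-0.7331  0.2168  0.4885  1.8566 -0.1138  1.0957 -0.3681] w 0.005184851155795119 0.0
turn [-0.0001  0.      0.006 ]
a tip->bolt top (tool mm) [ -0.4605  -0.8513 -17.6474]
b tip->bolt top (tool mm) [-120.4541   -1.5733  -17.6431]
c tip->bolt top (tool mm) [-240.4476   -2.2952  -17.6387]
```

Request:
send_rows:
  xyz:
    - [0, 0, 0.6]
    - [0, 0, 1.2]
    - [0, 0, 1.8]
    - [0, 0, 2.4]
    - [0, 0, 3]
    - [0, 0, 3.6]
    - [0, 0, 4.2]
    - [0, 0, 4.6]
    - [0, 0, 5]
    - [0, 0, 5]
  dr:
    - [0, 0, 0]
    - [0, 0, 0]
    - [0, 0, 0]
    - [0, 0, 0]
    - [0, 0, 0]
    - [0, 0, 0]
    - [0, 0, 0]
    - [0, 0, 0]
    - [0, 0, 0]
    - [0, 0, 0]

```text
time: 7.85
position: [0.5349, 0.1368, 0.0864]
tool_rot: [-2.398, -2.03, 0.0]
ft_force: [0.1, -0.0, 0.4]
grip_width: 0.002
grip_force: 0.0
```

Run:
```python
from h import *
rep()
a=get_image("scene")[115:215,230:330,::-1]; b=get_image("wrist")[180:280,230:330,::-1]
cv2.imwrite("pics/s4.png",np.hstack([cv2.resize(a,(400,400),interpolation=2),cv2.resize(b,(400,400),interpolation=2)]))
```

```text
t 7.85 pos [0.5349 0.1368 0.0864] F [ 0.0857 -0.0044  0.4454] q [-0.7318  0.2225  0.4877  1.8613 -0.1172  1.0859 -0.3654] w 0.0015784444937425603 0.0
turn [-0.0001 -0.      0.0061]
a tip->bolt top (tool mm) [ -0.5058  -0.852  -22.6019]
b tip->bolt top (tool mm) [-120.4993   -1.5868  -22.6034]
c tip->bolt top (tool mm) [-240.4927   -2.3216  -22.6049]
```

View pics/s4.png

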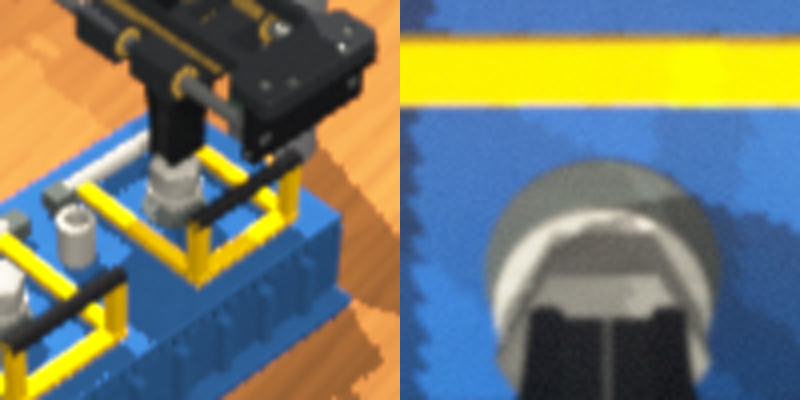

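In the scene crop the fingertips now reach about (178,165), just over the bolt head and roughly 8 mm above it by projection. The real tips therefore sit about 30 mm behind the nominal ones. Continuing down.

Request:
send_rows:
  xyz:
    - [0, 0, 0.5]
    - [0, 0, 1]
    - [0, 0, 1.5]
    - [0, 0, 2]
    - [0, 0, 2.5]
    - [0, 0, 3]
    - [0, 0, 3.5]
    - [0, 0, 4]
    - [0, 0, 4.5]
    - [0, 0, 5]
  dr:
    - [0, 0, 0]
    - [0, 0, 0]
    - [0, 0, 0]
    - [0, 0, 0]
    - [0, 0, 0]
    - [0, 0, 0]
    - [0, 0, 0]
    - [0, 0, 0]
    - [0, 0, 0]
    - [0, 0, 0]

```text
time: 8.78
position: [0.5349, 0.1368, 0.0814]
tool_rot: [-2.398, -2.03, -0.0]
ft_force: [-0.5, -0.2, -0.4]
grip_width: 0.006
grip_force: 0.0
```

Request:
send_rows:
  xyz:
    - [0, 0, 0.4]
    - [0, 0, 0.8]
    - [0, 0, 1.2]
    - [0, 0, 1.6]
    - [0, 0, 2]
    - [0, 0, 2.3]
    - [0, 0, 2.6]
    - [0, 0, 3]
    - [0, 0, 3]
    - [0, 0, 3]
  dr:
    - [0, 0, 0]
    - [0, 0, 0]
    - [0, 0, 0]
    - [0, 0, 0]
    - [0, 0, 0]
    - [0, 0, 0]
    - [0, 0, 0]
    - [0, 0, 0]
    - [0, 0, 0]
    - [0, 0, 0]

```text
time: 9.62
position: [0.5349, 0.1368, 0.0785]
tool_rot: [-2.398, -2.03, -0.0]
ft_force: [-0.1, -1.4, 1.7]
grip_width: 0.003
grip_force: 1.2
```

Request:
send_rows:
  xyz:
    - [0, 0, 0.2]
    - [0, 0, 0.4]
    - [0, 0, 0.6]
    - [0, 0, 0.8]
    - [0, 0, 1]
    - [0, 0, 1.2]
    - [0, 0, 1.4]
    - [0, 0, 1.5]
    - [0, 0, 1.5]
    - [0, 0, 1.5]
  dr:
    - [0, 0, 0]
    - [0, 0, 0]
    - [0, 0, 0]
    - [0, 0, 0]
    - [0, 0, 0]
    - [0, 0, 0]
    - [0, 0, 0]
    - [0, 0, 0]
    - [0, 0, 0]
    - [0, 0, 0]

```text
time: 10.45
position: [0.5349, 0.1368, 0.0769]
tool_rot: [2.398, 2.03, 0.0]
ft_force: [-1.1, -0.3, 1.6]
grip_width: 0.003
grip_force: 1.1
```

Request:
send_rows:
  xyz:
    - [0, 0, 0.3]
    - [0, 0, 0.6]
    - [0, 0, 0.9]
    - [0, 0, 1.2]
    - [0, 0, 1.5]
    - [0, 0, 1.8]
    - [0, 0, 2]
    - [0, 0, 2]
    - [0, 0, 2]
    - [0, 0, 2]
  dr:
    - [0, 0, 0]
    - [0, 0, 0]
    - [0, 0, 0]
    - [0, 0, 0]
    - [0, 0, 0]
    - [0, 0, 0]
    - [0, 0, 0]
    - [0, 0, 0]
    - [0, 0, 0]
    - [0, 0, 0]

```text
time: 11.28
position: [0.535, 0.1368, 0.0749]
tool_rot: [2.398, 2.03, 0.0]
ft_force: [-1.7, -0.4, 1.1]
grip_width: 0.006
grip_force: 0.9
```

Request:
send_rows:
  xyz:
    - [0, 0, 0.4]
    - [0, 0, 0.8]
    - [0, 0, 1.2]
    - [0, 0, 1.6]
    - [0, 0, 2]
    - [0, 0, 2.4]
    - [0, 0, 2.8]
    - [0, 0, 3]
    - [0, 0, 3]
    - [0, 0, 3]
  dr:
    - [0, 0, 0]
    - [0, 0, 0]
    - [0, 0, 0]
    - [0, 0, 0]
    - [0, 0, 0]
    - [0, 0, 0]
    - [0, 0, 0]
    - [0, 0, 0]
    - [0, 0, 0]
    - [0, 0, 0]

```text
time: 12.12
position: [0.535, 0.1368, 0.0727]
tool_rot: [-2.398, -2.029, -0.0]
ft_force: [-2.7, -0.7, 7.0]
grip_width: 0.005
grip_force: 3.5
```

Bolt a sank about 7 mm and then met a firm stop at 7 N, so a is the loose one. The real fingertips are about 29 mm behind nominal. I'll press slightly more, then raise and shift over the bar.

Request:
send_rows:
  xyz:
    - [0, 0, 0.3]
    - [0, 0, 0.6]
    - [0, 0, 0.6]
    - [0, 0, 0.6]
    - [0, 0, -8]
    - [0, 0, -20]
    - [0, 0, -35]
    - [0, 0, -50]
    - [0, 0, -50]
    - [0, 0, -50]
  dr:
    - [0, 0, 0]
    - [0, 0, 0]
    - [0, 0, 0]
    - [0, 0, 0]
    - [0, 0, 0]
    - [0, 0, 0]
    - [0, 0, 0]
    - [0, 0, 0]
    - [0, 0, 0]
    - [0, 0, 0]

```text
time: 12.95
position: [0.5357, 0.1371, 0.123]
tool_rot: [2.397, 2.029, 0.004]
ft_force: [-1.0, -0.1, -0.3]
grip_width: 0.005
grip_force: 0.0
```

Request:
send_rows:
  xyz:
    - [0, 10, 0]
    - [0, 20, 0]
    - [0, 30, 0]
    - [0, 40, 0]
    - [-0.5, 50.5, 0]
    - [-0.5, 50.5, 0]
    - [-0.5, 50.5, 0]
    - [-0.5, 50.5, 0]
    - [-0.5, 50.5, 0]
    - [-0.5, 50.5, 0]
  dr:
    - [0, 0, 0]
    - [0, 0, 0]
    - [0, 0, 0]
    - [0, 0, 0]
    - [0, 0, 0]
    - [0, 0, 0]
    - [0, 0, 0]
    - [0, 0, 0]
    - [0, 0, 0]
    - [0, 0, 0]
  jaw: 38

```text
time: 13.78
position: [0.5843, 0.1282, 0.122]
tool_rot: [-2.397, -2.03, -0.0]
ft_force: [0.4, -0.1, -0.9]
grip_width: 0.433
grip_force: 0.0
```

Run:
```python
from h import *
rep()
a=get_image("scene")[95:215,210:330,::-1]; b=get_image("wrist")[160:360,180:380,::-1]
cv2.imwrite("pics/s5.png",np.hstack([cv2.resize(a,(400,400),interpolation=2),cv2.resize(b,(400,400),interpolation=2)]))
```

```text
t 13.7833 pos [0.5843 0.1282 0.122 ] F [ 0.3639 -0.0543 -0.9302] q [-0.6849  0.2881  0.5039  1.7131 -0.1495  1.1786 -0.3066] w 0.43303001145254044 0.0
turn [-0.0003 -0.0004  0.0065]
a tip->bolt top (tool mm) [ -0.2185 -50.9647  13.0284]
b tip->bolt top (tool mm) [-120.2117  -51.7425   12.9857]
c tip->bolt top (tool mm) [-240.2049  -52.5203   12.943 ]
```

View pics/s5.png

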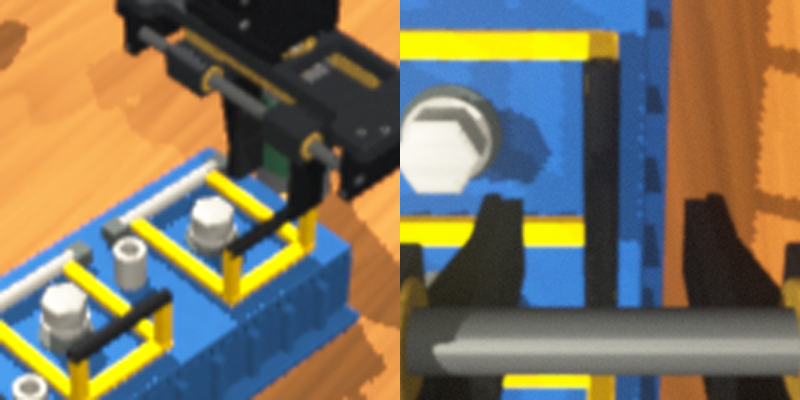

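In the scene crop bolt a stands visibly lower than b. In the wrist crop the finger inner edges at x≈523 and 686 straddle the bar at x≈600. I'll descend and grip.

Request:
send_rows:
  xyz:
    - [0, 0, 6]
    - [0, 0, 12]
    - [0, 0, 18]
    - [0, 0, 24]
    - [0, 0, 30]
    - [0, 0, 35]
    - [0, 0, 39]
    - [0, 0, 42]
    - [0, 0, 44]
    - [0, 0, 44]
  dr:
    - [0, 0, 0]
    - [0, 0, 0]
    - [0, 0, 0]
    - [0, 0, 0]
    - [0, 0, 0]
    - [0, 0, 0]
    - [0, 0, 0]
    - [0, 0, 0]
    - [0, 0, 0]
    - [0, 0, 0]

```text
time: 14.72
position: [0.5844, 0.1279, 0.0775]
tool_rot: [-2.398, -2.029, 0.001]
ft_force: [0.2, 0.5, 0.2]
grip_width: 0.439
grip_force: 0.0
```

Request:
send_rows:
  xyz:
    - [0, 0, 0]
    - [0, 0, 0]
    - [0, 0, 0]
    - [0, 0, 0]
    - [0, 0, 0]
    - [0, 0, 0]
    - [0, 0, 0]
    - [0, 0, 0]
    - [0, 0, 0]
    - [0, 0, 0]
  dr:
    - [0, 0, 0]
    - [0, 0, 0]
    - [0, 0, 0]
    - [0, 0, 0]
    - [0, 0, 0]
    - [0, 0, 0]
    - [0, 0, 0]
    - [0, 0, 0]
    - [0, 0, 0]
    - [0, 0, 0]
  jaw: 0
  grip_force: 20

```text
time: 15.55
position: [0.5839, 0.1281, 0.0778]
tool_rot: [-2.397, -2.029, 0.002]
ft_force: [-5.5, 0.6, 1.5]
grip_width: 0.105
grip_force: 20.0
```

Run:
```python
from h import *
rep()
# bar path in tool axes (tool z down, x=gy, y=gx), at opening th; tool tilt = f*th about +tool x?
for th in np.radians(np.arange(0,61,5)):
    a=np.arctan2(38,90)+th; r=np.hypot(90,38)
    print(round(np.degrees(th)), "y",round(r*np.cos(a)-90,1),"z",round(-(r*np.sin(a)-38),1))
```

```text
t 15.55 pos [0.5839 0.1281 0.0778] F [-5.5432  0.558   1.5348] q [-0.6736  0.3328  0.4943  1.7557 -0.1755  1.0983 -0.2875] w 0.10510847321023542 20.000695288181305
turn [-0.0016  0.0001  0.0063]
a tip->bolt top (tool mm) [ -0.0512 -50.6223 -31.1591]
b tip->bolt top (tool mm) [-120.0445  -51.3759  -31.1452]
c tip->bolt top (tool mm) [-240.0378  -52.1294  -31.1312]
0 y 0.0 z -0.0
5 y -3.7 z -7.7
10 y -8.0 z -15.1
15 y -12.9 z -22.0
20 y -18.4 z -28.5
25 y -24.5 z -34.5
30 y -31.1 z -39.9
35 y -38.1 z -44.7
40 y -45.5 z -49.0
45 y -53.2 z -52.5
50 y -61.3 z -55.4
55 y -69.5 z -57.5
60 y -77.9 z -58.9
```

Run:
```python
import numpy as np
for th in np.radians(np.arange(3,58,3)):
    a=np.arctan2(38,90)+th; r=np.hypot(90,38); f=th/2; b=28.2
    print(round(np.degrees(th)), [0,round(r*np.cos(a)-90+b*np.sin(f),1),round(-(r*np.sin(a)-38)+b*np.cos(f)-b,1)],round(-f,3))
```

```text
3 [0, np.float64(-1.4), np.float64(-4.7)] -0.026
6 [0, np.float64(-3.0), np.float64(-9.2)] -0.052
9 [0, np.float64(-4.8), np.float64(-13.7)] -0.079
12 [0, np.float64(-6.9), np.float64(-18.0)] -0.105
15 [0, np.float64(-9.2), np.float64(-22.2)] -0.131
18 [0, np.float64(-11.7), np.float64(-26.3)] -0.157
21 [0, np.float64(-14.5), np.float64(-30.2)] -0.183
24 [0, np.float64(-17.4), np.float64(-33.9)] -0.209
27 [0, np.float64(-20.5), np.float64(-37.5)] -0.236
30 [0, np.float64(-23.8), np.float64(-40.9)] -0.262
33 [0, np.float64(-27.2), np.float64(-44.0)] -0.288
36 [0, np.float64(-30.8), np.float64(-47.0)] -0.314
39 [0, np.float64(-34.6), np.float64(-49.8)] -0.34
42 [0, np.float64(-38.4), np.float64(-52.3)] -0.367
45 [0, np.float64(-42.4), np.float64(-54.7)] -0.393
48 [0, np.float64(-46.5), np.float64(-56.7)] -0.419
51 [0, np.float64(-50.8), np.float64(-58.6)] -0.445
54 [0, np.float64(-55.0), np.float64(-60.2)] -0.471
57 [0, np.float64(-59.4), np.float64(-61.6)] -0.497
```

Request:
send_rows:
  xyz:
    - [0, -1.4, -4.7]
    - [0, -3, -9.2]
    - [0, -4.8, -13.7]
    - [0, -6.9, -18]
    - [0, -9.2, -22.2]
    - [0, -11.7, -26.3]
    - [0, -14.5, -30.2]
    - [0, -17.4, -33.9]
    - [0, -20.5, -37.5]
    - [0, -23.8, -40.9]
  dr:
    - [-0.026, 0, 0]
    - [-0.052, 0, 0]
    - [-0.079, 0, 0]
    - [-0.105, 0, 0]
    - [-0.131, 0, 0]
    - [-0.157, 0, 0]
    - [-0.183, 0, 0]
    - [-0.209, 0, 0]
    - [-0.236, 0, 0]
    - [-0.262, 0, 0]

```text
time: 16.38
position: [0.5617, 0.132, 0.1188]
tool_rot: [2.236, 1.892, 0.253]
ft_force: [1.9, 0.0, -3.9]
grip_width: 0.107
grip_force: 20.0
```

Run:
```python
from h import *
rep()
import numpy as np
# remaining rows in the tool frame at the 30-degree pose
def pose(t):
    th=np.radians(t);a=np.arctan2(38,90)+th; r=np.hypot(90,38); f=th/2; b=28.2
    return np.array([0,r*np.cos(a)-90+b*np.sin(f),-(r*np.sin(a)-38)+b*np.cos(f)-b]),R.from_rotvec([-f,0,0])
p0,r0=pose(30)
for t in range(33,61,3):
    p,r=pose(t); print(t,r0.inv().apply(p-p0).round(1),(r0.inv()*r).as_rotvec().round(3))
```

```text
t 16.3833 pos [0.5617 0.132  0.1188] F [ 1.9052  0.0069 -3.8534] q [-0.8464  0.0486  0.498   1.9935  0.1379  0.8785 -0.5937] w 0.10675188841441598 19.99983698129654
turn [ 0.2648 -0.0016  0.0059]
a tip->bolt top (tool mm) [ -0.1991 -34.1194   1.5381]
b tip->bolt top (tool mm) [-120.1925  -34.7976    1.2523]
c tip->bolt top (tool mm) [-240.186   -35.4757    0.9666]
33 [ 0.  -2.5 -4. ] [-0.026  0.     0.   ]
36 [ 0.  -5.2 -7.8] [-0.052  0.     0.   ]
39 [  0.   -8.1 -11.4] [-0.079  0.     0.   ]
42 [  0.  -11.2 -14.9] [-0.105  0.     0.   ]
45 [  0.  -14.5 -18.2] [-0.131  0.     0.   ]
48 [  0.  -17.9 -21.2] [-0.157  0.     0.   ]
51 [  0.  -21.5 -24.1] [-0.183  0.     0.   ]
54 [  0.  -25.2 -26.8] [-0.209  0.     0.   ]
57 [  0.  -29.1 -29.2] [-0.236  0.     0.   ]
60 [  0.  -33.  -31.5] [-0.262  0.     0.   ]
```

Request:
send_rows:
  xyz:
    - [0, -2.5, -4]
    - [0, -5.2, -7.8]
    - [0, -8.1, -11.4]
    - [0, -11.2, -14.9]
    - [0, -14.5, -18.2]
    - [0, -17.9, -21.2]
    - [0, -21.5, -24.1]
    - [0, -25.2, -26.8]
    - [0, -29.1, -29.2]
    - [0, -29.1, -29.2]
  dr:
    - [-0.026, 0, 0]
    - [-0.052, 0, 0]
    - [-0.079, 0, 0]
    - [-0.105, 0, 0]
    - [-0.131, 0, 0]
    - [-0.157, 0, 0]
    - [-0.183, 0, 0]
    - [-0.209, 0, 0]
    - [-0.236, 0, 0]
    - [-0.236, 0, 0]

```text
time: 17.22
position: [0.5271, 0.138, 0.1411]
tool_rot: [2.078, 1.761, 0.454]
ft_force: [2.6, -1.9, 0.9]
grip_width: 0.104
grip_force: 20.0
```

Request:
send_rows:
  xyz:
    - [0, 0, 0]
    - [0, 0, 0]
    - [0, 0, 0]
    - [0, 0, 0]
    - [0, 0, 0]
    - [0, 0, 0]
    - [0, 0, 0]
    - [0, 0, 0]
    - [0, 0, 0]
    - [0, 0, 0]
  dr:
    - [0, 0, 0]
    - [0, 0, 0]
    - [0, 0, 0]
    - [0, 0, 0]
    - [0, 0, 0]
    - [0, 0, 0]
    - [0, 0, 0]
    - [0, 0, 0]
    - [0, 0, 0]
    - [0, 0, 0]

```text
time: 18.05
position: [0.5274, 0.1379, 0.1409]
tool_rot: [2.08, 1.76, 0.451]
ft_force: [3.7, -2.0, 5.6]
grip_width: 0.105
grip_force: 20.0
```

Run:
```python
from h import *
rep()
a=get_image("scene")[85:285,130:330,::-1]
cv2.imwrite("pics/s6.png",cv2.resize(a,(600,600),interpolation=2))
```

```text
t 18.05 pos [0.5274 0.1379 0.1409] F [ 3.6559 -2.0287  5.611 ] q [-0.894  -0.1788  0.3467  2.2134  0.5518  0.7767 -1.0436] w 0.10527516284592114 20.002585351467133
turn [ 0.5004 -0.0026  0.0057]
a tip->bolt top (tool mm) [ -0.4324 -17.6242  29.0878]
b tip->bolt top (tool mm) [-120.4258  -18.2018   28.6193]
c tip->bolt top (tool mm) [-240.4192  -18.7793   28.1507]
```

View pics/s6.png

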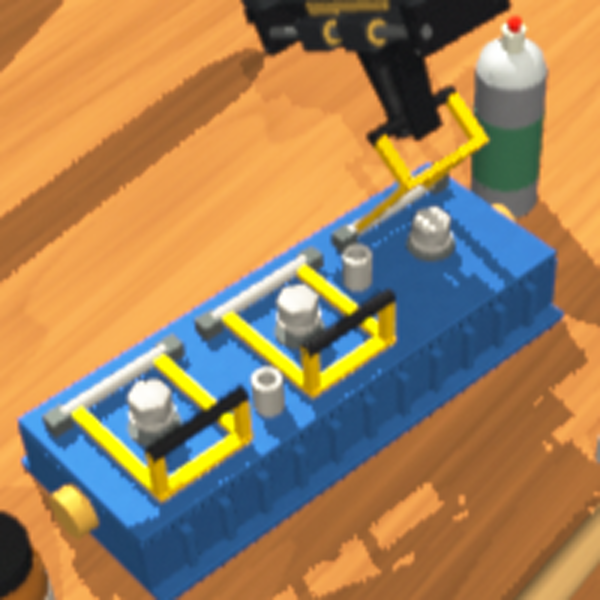

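The picture shows bracket a held open in the gripper at about (420,120), with the sunk bolt a at (432,230). Brackets b and c are shut, and the sockets and can are still in place.

```bash
python3 -c "from bench import *; print(close_job())"
```

```text
the job is handed in; nothing more can be done
None
```

Bolt a was the loose one: I pushed it about 7 mm down to its stop, opened its bracket to about 57 degrees by the commanded path, and handed the job in at 18 s with the gripper still holding it (no verdict was returned).

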